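# Tare the laboratory balance

### The job

Tare the balance with the empty weighing dish on its pan: gently slide the clear lid of the draught shield fully shut by its finger lip, then press the long bar-shaped tare key lightly all the way down, let it spring back and take the hand away. Touch the balance with the fingers only, lift nothing, press none of the round keys, and leave the dish and everything else on the bench where it stands.

Things in the scene. Friction and masses are not known exactly. Their poses are not given: they have to be found in the camera images.
- balance: White bench balance, fixed, 257 x 200 mm. Origin on the table under its centre; x points from its key panel (robot side) to its rear, y left, z up. Rear housing 68 mm high; on it a clear draught shield, x -22 to 122, y -85 to 85 mm, rim 132 mm high. Key panel x -128 to -30 mm, rising rearward at 0.15 rad, 52 to 67 mm high; four grey keys in a row at x -100: long tare bar and three round ones
- shield_lid (a joint): Clear sliding lid of the draught shield, in m: 0 fully shut, grows as it slides to the rear (balance +x), at most 0.09; starts part open. Captive, cannot be lifted; stays where it is left; about 1.5 N slides it slowly. Plate 146 (x) x 170 (y) mm with grey edges, its top face 138 mm above the table
- lip (a point): Finger lip of the lid, moving with it: middle of the top edge of its upright rear face, which faces balance +x. A grey ridge 70 mm long along balance y, 14 mm above the lid plate (this point 152 mm above the table), sloping in front. Fingertips set just behind it draw the lid shut towards balance -x. At balance x = 4 mm when shut
- tare_key (a joint): Tare key, in m: 0 up, 0.004 fully down (pressed into the panel); spring key, starts to move at 1 N, fully down at 4 N, springs back up
- tare_key_top (a point): Middle of the top face of the tare key, a grey bar 56 mm long (balance y) x 18 mm (balance x), standing 7 mm above the sloping panel; z is normal to the panel. Balance x = -101, y = -45 mm, 63 mm high; 78 mm in front of the shield wall
- round_key_near (a joint): Round grey key, 18 mm across, 7 mm proud of the panel, at balance x = -100, y = 18 mm; value in m, 0 up, 0.004 down, starts to move at 1 N. Not to be pressed
- round_key_mid (a joint): The same, at balance y = 48 mm. Not to be pressed
- round_key_far (a joint): The same, at balance y = 78 mm. Not to be pressed
- dish: Loose aluminium weighing dish, 60 mm across, 16 mm high, about 20 g, on the steel pan inside the shield; origin under its centre. Leave alone
- pan_centre (a point): Centre of the top of the steel pan, 90 mm across, 76 mm above the table
- cal_weight: Loose steel calibration weight with a knob, 28 mm across, 50 mm high, standing by the tare key's end of the panel; origin under its centre. Leave alone
- dropper_near: Loose small brown dropper bottle, 32 mm across, 85 mm high, standing on the left of the balance's panel; origin under its centre. Leave alone
- spatula: Loose flat steel spatula, 155 mm long, 5 mm thick, lying in front of the balance; origin under its middle, length along its x. Leave alone
- tube_rack: Loose white test tube rack with tubes, 190 x 56 mm, 133 mm high, on the tray to one side; origin under its centre. Leave alone
- flask: Loose conical glass flask, 68 mm across, 96 mm high, on the tray; origin under its centre. Leave alone
- dropper_set: Loose black block holding six dropper bottles, 85 x 60 mm, 92 mm high, on the tray; origin under its centre. Leave alone
- mortar: Loose white mortar with its pestle, 112 mm across, 95 mm high, on the clipboard to the other side; origin under its centre. Leave alone
- jar: Loose glass jar with a glass stopper, 64 mm across, 112 mm high, on the clipboard; origin under its centre. Leave alone

How it is judged:
On the way, in this order (a step that is already met when the one before it is completed fails the run):
1. the lid of the draught shield is fully shut (value of joint shield_lid below 0.004 m), for 0.2 s.
2. the tare key is pressed down with the lid shut (value of joint tare_key above 0.003 m and value of joint shield_lid below 0.005 m), for 0.1 s.
At the end, for the whole second after the job is handed in: The lid is shut to within 5 mm, all four keys are up (within 1 mm), and the dish stands still on the pan, within 20 mm of its centre (value of joint shield_lid below 0.005 m and value of joint each of tare_key, round_key_near, round_key_mid, round_key_far below 0.001 m and distance between dish and pan_centre below 0.02 m and linear speed of dish below 0.02 m/s); the robot touches nothing.
It fails at once if the tare key is pressed while the shield is still open (value of joint tare_key above 0.002 m and value of joint shield_lid above 0.008 m).
It fails at once if a round key is pressed (over 1.5 mm) (value of joint any of round_key_near, round_key_mid, round_key_far above 0.0015 m).
It fails at once if rough handling: the lid slides faster than 0.35 m/s, the fingers push the balance with over 30 N, or the arm or the gripper's body leans on it (over 5 N) (velocity of joint shield_lid below -0.35 m/s or velocity of joint shield_lid above 0.35 m/s or contact force between the fingers and balance above 30 N or contact force between the arm and balance above 5 N).
It fails at once if the dish is shifted or lifted (over 5 mm) (distance of dish from where it was at the start of the episode above 0.005 m).
It fails at once if a bystander is moved (over 15 mm) (distance of any of cal_weight, dropper_near, spatula, tube_rack, flask, dropper_set, mortar, jar from where it was at the start of the episode above 0.015 m).
It also fails if it takes over 40 s, if anything falls off the work surface, if the arm or the gripper's body presses on something with over 40 N, if the wrist force passes 120 N, or if a joint passes its speed limit or range.

### The arm

A 6-joint arm with a two-finger parallel gripper is mounted at the origin on the work surface. World frame = base frame: x ahead of the robot, y to its left, z up, the work surface at z = 0. Lengths are in m, angles in rad, forces in N, time in s.
With the tool pointing down it reaches from about 0.35 to 0.975 m from the base axis. Payload 4.9 kg.
Tool frame: the origin (TCP) lies midway between the tips of the shut fingers; the grasp point (between the pads) lies 19 mm behind it; z points along the fingers, y is the direction in which the jaws open and shut (so a half turn about z gives the same grasp; the last joint's range is limited). The gripper opens to 85 mm and grips with 20 to 120 N. Pads are 22 mm wide; open, the fingers measure 114 mm over their backs; the gripper's body (76 mm by 85 mm) begins 54 mm behind the grasp point. The pads swing forward as they close: fully open they stand 13 mm farther back than shut.
Start: joints at [-1.358, 0.053, 1.613, -0, 1.476, -0.119], TCP at [0.204, -0.591, 0.231] pointing down, gripper open.
Joint ranges: [-3.01, 3.01], [-1.01, 2.22], [0.06, 2.58], [-1.02, 4.17], [0.09, 2.62], [-3.14, 3.14]. Speed limits (rad/s): [2.57, 2.57, 3.14, 3.14, 3.14, 3.14].

### API

Orientations are given as a unit quaternion [w, x, y, z].
In Python, from plant import state, grab_frame, camera_params, job_done, boxes_of gives the robot as it stands.
- The arm moves only by the tool step_arm, never from a script. Its argument "steps" is a list of rows, each a list of 4 numbers: the shift along the tool's x, y, z in mm, then the turn about the tool's z in degrees. A call has 1 to 8 rows; each row shifts and turns the pose as measured when the row begins, along the tool's axes as they then stand; what a row does not reach is not made up. A row lasts 1/10 s, in which the tool goes at most 50 mm and 8.59 degrees, less where a joint would pass 70% of its speed; a pose out of reach is approached as far as the arm can. A call is refused whole if a number of a shift passes 50 or a number of a turn 8.59, either way. A call with a gripper value outside its range is refused whole. "claw" is the opening in per cent of the stroke, from 0 (shut) to 100 (fully open), set as the call begins (left out, the last holds). The fingers move at their own pace and stop on an object; the grip force is fixed at half the most. Time passes only in rows, so rows that do not move let the fingers close. It gives the time, the measured TCP pose, the force and the opening at its end, in the units of the state.
- state(): the state, without advancing time (a new reading comes with each control period).
- grab_frame(name): name is "scene" or "top" or "wrist"; returns (picture, depth): 400x640x3 uint8, red, green, blue; 400x640 float32, m along the optical axis (not along the pixel's ray), 0 where there is no reading.
- camera_params(name): a dict with "mtx" (3x3 intrinsics, pixels), "extrinsics" (4x4, takes a point from camera to world coordinates); the wrist camera has in their place "T_tool_cam" (4x4, takes a point from camera to tool coordinates, whose origin is the TCP and whose axes are the flange's). Camera axes: x right, y down, z forward; pixel columns grow to the right and rows downward; lengths in m; the calibration is good to about 2 mm. A picture is of the moment at which its call begins: read the wrist's pose just before it. camera_params takes no time and is no camera call.
- job_done(): hands the job in, once; it reports no verdict.
Trained networks look in the newest picture that a camera, given by its name, has taken for a name from the list of things; names that differ only in an ending like _2 or _b are one class to them, and where a whole thing is asked for, a point or a joint stands for the part that bears it (a point fixed in the world has none). Each returns a list of dicts, best first, with "p" (0 to 1); they miss things now and then, are a little off and sometimes report something else, mostly with a low value. They report only what shows in the picture. A call takes as long as a camera call.
- boxes_of(camera, label): "box" ([left, top, width, height] in pixels, round what is visible of it).
The state is a dict: "time": time; "joint_pos": joint angles; "joint_vel": joint speeds; "joint_efforts": joint torques, N m; "tool_pos": TCP position; "tool_rot": TCP orientation; "contact_force": force on the tool from outside, world axes, zero at the start; "ft_torque": the same for the moment, N m; "gripper_width": opening from 0.0 (shut) to 1.0 (fully open).
Only numpy, scipy, OpenCV 4.12 (cv2) and the standard library are available. Lean on these libraries where they do the work, as an engineer would, in place of code of your own. Each camera call takes 0.05 s, during which the arm holds its last target. There are 200 camera calls.

## Working session

There is one attempt and no reset: what is moved stays moved. The work goes in short steps, Python scripts to look and compute and a tool call to move; the robot and the scene stay as the last step left them, time stands still between calls to the robot, and variables do not carry over. Pictures are saved under pics/ and viewed, about 8 in all and at most 12, crops included, and the job is handed in when it is done.

Besides the shell and the picture viewer there is one more tool, called by a JSON object that holds its "api" and its "payload", one argument or row to a line. step_arm: Moves the arm, as the interface text tells. Its arguments: {"type":"object","properties":{"steps":{"type":"array"},"claw":{"type":"number"}},"required":["steps"]}

```bash
mkdir -p pics; cat > h.py <<'E'
import numpy as np, cv2
from plant import *
def look(n,f):
    s=state(); im,d=grab_frame(n); cv2.imwrite('pics/'+f,im[:,:,::-1]); np.save('pics/'+f+'.npy',d)
    return s,im,d
def R(q):
    w,x,y,z=q
    from scipy.spatial.transform import Rotation as Ro
    return Ro.from_quat([x,y,z,w]).as_matrix()
def ext(n,s=None):
    c=camera_params(n)
    if n!='wrist': return np.array(c['mtx']),np.array(c['extrinsics'])
    T=np.eye(4);T[:3,:3]=R(s['tool_rot']);T[:3,3]=s['tool_pos']
    return np.array(c['mtx']),T@np.array(c['T_tool_cam'])
def pt(K,T,u,v,d):
    return (T@np.array([(u-K[0,2])/K[0,0]*d,(v-K[1,2])/K[1,1]*d,d,1]))[:3]
def atz(K,T,u,v,z):
    r=T[:3,:3]@np.array([(u-K[0,2])/K[0,0],(v-K[1,2])/K[1,1],1]);o=T[:3,3]
    return o+r*(z-o[2])/r[2]
def proj(K,T,p):
    c=np.linalg.inv(T)@np.append(p,1);return K[0]@c[:3]/c[2],K[1]@c[:3]/c[2]
E
python3 - <<'E'
from h import *
for n in('top','scene'):
    s,im,d=look(n,n+'1.png');K,T=ext(n)
    print(n,T.round(3).tolist(),K[0,0])
    for l in('balance','shield_lid','lip','tare_key','round_key_far','round_key_near','cal_weight','dish','dropper_near'):
        for b in boxes_of(n,l)[:3]:
            x,y,w,h=b['box'];u,v=x+w/2,y+h/2;dd=d[int(v),int(u)]
            print(l,round(b['p'],2),np.round(b['box'],1),pt(K,T,u,v,dd).round(3))
print(s)
E
```

```text
top [[0.042, -0.978, 0.206, 0.314], [-0.999, -0.041, 0.013, 0.001], [-0.004, -0.206, -0.979, 1.095], [0.0, 0.0, 0.0, 1.0]] 377.4478055638415
balance 0.23 [293.4 103.8  69.8  62.4] [ 0.676 -0.02   0.137]
shield_lid 0.84 [291.8 104.2  71.4  65.4] [ 0.67  -0.018  0.139]
lip 0.95 [295.3 106.4  67.7  63.3] [ 0.668 -0.022  0.137]
tare_key 0.43 [432.8 148.4  38.   69.6] [ 0.574 -0.369  0.071]
round_key_near 0.21 [293.7 107.   70.6  63.4] [ 0.666 -0.022  0.137]
dish 0.51 [317.8 160.1  18.6  14.2] [ 0.602 -0.021  0.083]
dropper_near 0.73 [352.7 233.8  10.8   7.3] [ 0.414 -0.114  0.049]
scene [[-0.041, 0.772, -0.634, 1.236], [0.999, 0.027, -0.031, 0.025], [-0.007, -0.635, -0.772, 0.998], [0.0, 0.0, 0.0, 1.0]] 384.0105874671555
balance 0.87 [268.6 192.6  89.   83.3] [ 0.639 -0.015  0.135]
shield_lid 0.93 [271.4 219.1  75.5  56.7] [ 0.683 -0.023  0.137]
lip 0.7 [152.7 208.6  30.1  33.5] [ 0.583 -0.45   0.078]
lip 0.67 [273.  218.4  76.7  55.9] [ 0.679 -0.018  0.136]
tare_key 0.58 [307.7 192.8  16.2  10.3] [ 0.445 -0.016  0.058]
cal_weight 0.57 [284.1 193.3   6.3   9.5] [ 0.424 -0.112  0.029]
cal_weight 0.33 [442.  179.4  33.6  44. ] [0.439 0.439 0.053]
dropper_near 0.47 [363.2 205.5  10.   23.2] [0.515 0.148 0.056]
{'time': 0.5, 'joint_pos': array([-1.35800355e+00,  5.27351006e-02,  1.61294507e+00, -1.62819263e-05,
        1.47601607e+00, -1.19026186e-01]), 'joint_vel': array([-0.00132944, -0.00258847, -0.00096797,  0.00036727, -0.00135821,
       -0.00183944]), 'joint_efforts': array([-4.29496386e-04, -3.93218565e+01, -3.70026934e+01, -4.11238182e-05,
        1.34153473e-03,  1.36711839e-05]), 'tool_pos': array([ 0.20357345, -0.59087108,  0.23125483]), 'tool_rot': array([-5.13581049e-05,  9.86268434e-01,  1.65150152e-01, -1.05229022e-05]), 'contact_force': array([-0.80046843, -0.04975002,  0.1904552 ]), 'ft_torque': array([ 0.0031581 ,  0.01030116, -0.03446991]), 'gripper_width': 0.9991756829396533}
```

View pics/top1.png

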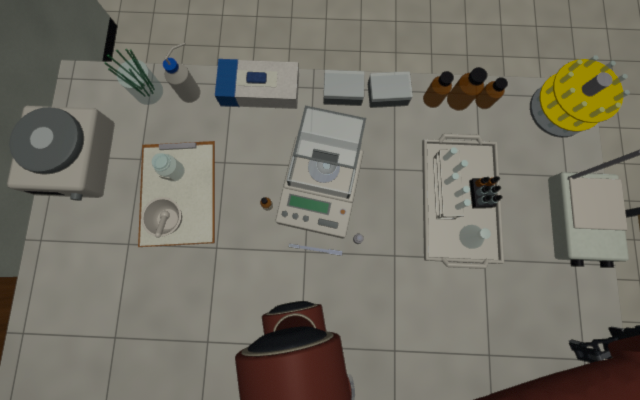

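View pics/scene1.png

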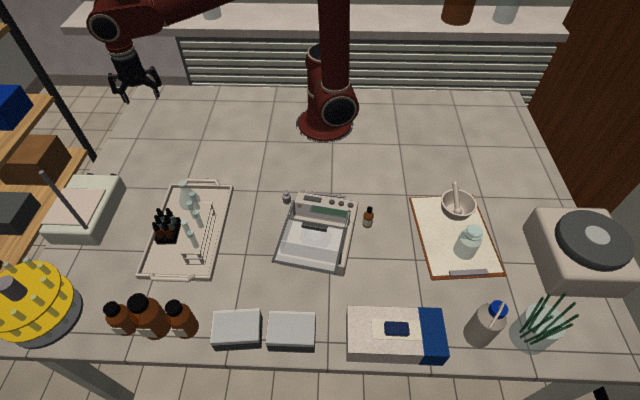

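The top view shows the balance at about (277–366, 105–236), turned slightly clockwise, with the lid to the rear, the dark lip near (324,157), and the tare bar near (327,223). The scene view agrees: lip at (315,227). I'll enlarge both.

```bash
python3 - <<'E'
from h import *
a=cv2.imread('pics/top1.png')[98:248,255:380]; b=cv2.imread('pics/scene1.png')[180:280,265:375]
a=cv2.resize(a,None,fx=4,fy=4,interpolation=cv2.INTER_CUBIC)
b=cv2.resize(b,None,fx=2.7,fy=2.7,interpolation=cv2.INTER_CUBIC)
o=np.zeros((600,800,3),np.uint8);o[:a.shape[0],:500]=a;o[:b.shape[0],502:502+b.shape[1]]=b
cv2.imwrite('pics/c.png',o)
E
```

```text
(no output)
```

View pics/c.png

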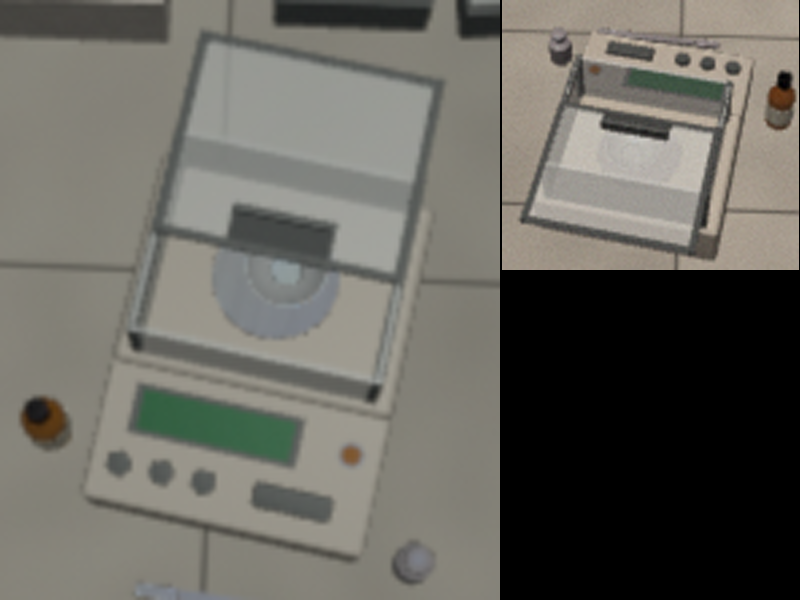

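```bash
cat > fit.py <<'E'
from h import *
from scipy.optimize import least_squares
K,T=ext('top')
C=[((292,502),(-101,-45,63),0),((119,463),(-100,78,63),0),((161,472),(-100,48,63),0),((204,481),(-100,18,63),0),
((205,33),(122,84,138),1),((441,82),(122,-84,138),1),((160,232),(-22,84,138),1),((400,278),(-22,-84,138),1),((233,206),(4,35,152),1),((336,226),(4,-35,152),1)]
def w(p,P,l):
    c,s=np.cos(p[2]),np.sin(p[2]);x=P[0]/1e3+l*p[3];y=P[1]/1e3
    return np.array([p[0]+c*x-s*y,p[1]+s*x+c*y,P[2]/1e3])
f=lambda p:np.concatenate([np.array(proj(K,T,w(p,P,l)))-(np.array(u)/4+[255,98]-.375) for u,P,l in C])
if __name__=='__main__':
    r=least_squares(f,[.55,-.02,-.2,.07]);p=r.x
    print(p.round(4),r.fun.reshape(-1,2).round(1).tolist())
    s=state()
    print('lip',w(p,(4,0,152),1),'shut',w(p,(4,0,152),0),'tare',w(p,(-101,-45,63),0))
    print(R(s['tool_rot']).round(3).tolist(),camera_params('wrist')['T_tool_cam'])
E
python3 fit.py
```

```text
[ 0.5557 -0.0023 -0.1768  0.0679] [[0.3, 0.1], [0.1, -0.1], [0.2, 0.0], [0.0, 0.1], [-0.9, -0.0], [0.7, 0.2], [-1.7, -0.4], [0.5, 1.4], [0.2, -0.9], [0.6, -0.4]]
lip [ 0.62654227 -0.01500156  0.152     ] shut [ 0.55965792 -0.0030496   0.152     ] tare [ 0.44837933 -0.0288774   0.063     ]
[[0.945, 0.326, -0.0], [0.326, -0.945, 0.0], [-0.0, -0.0, -1.0]] [[ 5.31932922e-04 -9.55282727e-01 -2.95693469e-01  7.55608791e-02]
 [ 9.99999104e-01  1.44880911e-04  1.33087219e-03  1.35605430e-03]
 [-1.22851887e-03 -2.95693912e-01  9.55281948e-01 -1.43275825e-01]
 [ 0.00000000e+00  0.00000000e+00  0.00000000e+00  1.00000000e+00]]
```

{"api": "step_arm", "payload": {
  "steps": [
    [0,0,-25,7.3],
    [0,0,-25,7.3],
    [0,0,-25,7.3],
    [0,0,-25,7.3],
    [20,-40,0,0],
    [22,-43,0,0],
    [22,-43,0,0],
    [22,-43,0,0]
  ],
  "claw": 0
}}

```text
time: 1.8
tool_pos: [0.3213, -0.4418, 0.3343]
tool_rot: [-0.001, 0.994, -0.105, -0.0]
contact_force: [0.6, 0.7, 0.1]
gripper_width: 0.001
```

{"api": "step_arm", "payload": {
  "steps": [
    [22,-43,0,0],
    [22,-43,0,0],
    [22,-43,0,0],
    [22,-43,0,0],
    [22,-43,0,0],
    [22,-43,0,0],
    [22,-43,0,0],
    [22,-43,0,0]
  ]
}}

```text
time: 2.6
tool_pos: [0.572, -0.1297, 0.3372]
tool_rot: [0.001, 0.994, -0.106, 0.003]
contact_force: [0.2, -1.4, 0.1]
gripper_width: -0.0
```

{"api": "step_arm", "payload": {
  "steps": [
    [16,-41,0,-1],
    [16,-41,0,-1],
    [16,-41,0,0],
    [0,0,0,0],
    [0,0,0,0]
  ]
}}

```text
time: 3.1
tool_pos: [0.6475, -0.0071, 0.3363]
tool_rot: [0.001, 0.997, -0.083, 0.003]
contact_force: [0.1, -0.7, -0.2]
gripper_width: 0.001
```

```bash
python3 - <<'E'
from h import *
s,im,d=look('wrist','w1.png');print(s['tool_pos'],s['tool_rot'],s['contact_force'])
E
```

```text
[ 0.64754641 -0.00706236  0.33631642] [ 0.00101159  0.99650929 -0.08341998  0.00305392] [ 0.07080004 -0.65367957 -0.23295421]
```

View pics/w1.png

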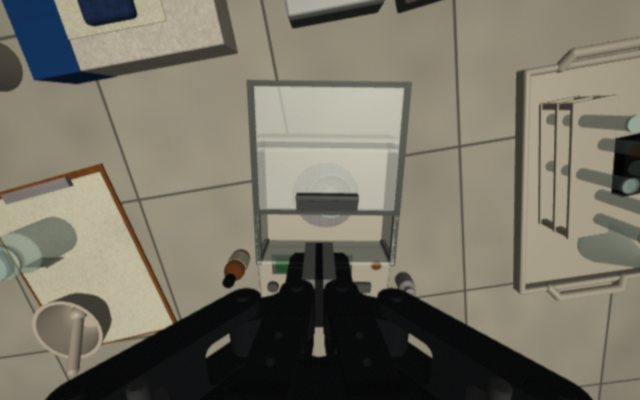

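The wrist view shows the lip's rear top edge at (296–358, 194), lid corners (248,82), (411,83), (256,212), (398,214), and the closed fingers below it.

```bash
python3 - <<'E'
from h import *
s=state();K,T=ext('wrist',s)
P={k:atz(K,T,*uv,z) for k,uv,z in [('lipL',(296,194),.152),('lipR',(358,194),.152),('rl',(248,82),.138),('rr',(411,83),.138),('fl',(256,212),.138),('fr',(398,214),.138)]}
for k in P:print(k,P[k].round(4))
e=P['rl']-P['rr'];print(np.arctan2(-e[0],e[1]))
X=R(s['tool_rot']);print(X.round(3).tolist())
m=(P['lipL']+P['lipR'])/2;print('lip rel tool mm',((X.T@(m-s['tool_pos']))*1000).round(1))
E
```

```text
lipL [0.6346 0.0183 0.152 ]
lipR [ 0.6232 -0.0487  0.152 ]
rl [0.7568 0.0463 0.138 ]
rr [ 0.728  -0.1193  0.138 ]
fl [0.6173 0.0698 0.138 ]
fr [ 0.5872 -0.0927  0.138 ]
-0.17265401669888952
[[0.986, -0.167, 0.006], [-0.167, -0.986, -0.002], [0.006, 0.001, -1.0]]
lip rel tool mm [-18.1  10.8 184.1]
```

{"api": "step_arm", "payload": {
  "steps": [
    [4,10,45,0],
    [0,0,45,0],
    [0,0,45,0],
    [0,0,25,0],
    [0,0,10,0],
    [0,0,0,0]
  ]
}}

```text
time: 3.75
tool_pos: [0.6507, -0.0263, 0.1659]
tool_rot: [0.002, 0.996, -0.088, 0.007]
contact_force: [-0.0, -0.9, 0.2]
gripper_width: -0.002
```

```bash
python3 - <<'E'
from h import *
s,im,d=look('wrist','w2.png');print(s['tool_pos'],s['tool_rot'],s['contact_force'])
E
```

```text
[ 0.65074023 -0.02629659  0.16588288] [ 0.00159657  0.99605011 -0.08847225  0.00736838] [-0.0048629  -0.94292481  0.19859303]
```

View pics/w2.png

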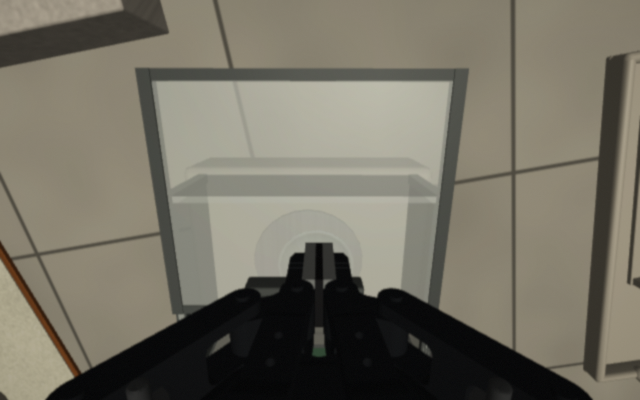

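The lip's rear edge is at about row 277, columns 246–362, partly hidden behind the fingers. The fingertip pad is at (318,245–280).

```bash
python3 - <<'E'
from h import *
s=state();K,T=ext('wrist',s);X=R(s['tool_rot'])
for u in(246,362):
    m=atz(K,T,u,277,.152);print(m.round(4),((X.T@(m-s['tool_pos']))*1000).round(1))
print(proj(K,T,s['tool_pos']), X.round(3).tolist())
E
```

```text
[0.64   0.0167 0.152 ] [-19.  -40.5  14.7]
[ 0.6282 -0.049   0.152 ] [-19.1  26.3  14.8]
(np.float64(316.1119695447177), np.float64(259.5724252070607)) [[0.984, -0.176, 0.016], [-0.176, -0.984, -0.005], [0.017, 0.002, -1.0]]
```

{"api": "step_arm", "payload": {
  "steps": [
    [1,-4,10,0],
    [0,-3,8,0],
    [0,0,3,0],
    [0,0,0,0]
  ]
}}

```text
time: 4.2
tool_pos: [0.6577, -0.0202, 0.1516]
tool_rot: [0.002, 0.996, -0.089, 0.014]
contact_force: [0.4, -0.5, -0.6]
gripper_width: 0.002
```

{"api": "step_arm", "payload": {
  "steps": [
    [0,0,5,0],
    [0,0,3,0],
    [0,0,0,0]
  ]
}}

```text
time: 4.5
tool_pos: [0.6588, -0.02, 0.1443]
tool_rot: [0.002, 0.996, -0.088, 0.015]
contact_force: [-0.3, -0.1, -0.0]
gripper_width: 0.004
```

{"api": "step_arm", "payload": {
  "steps": [
    [-8,0,0,0],
    [-8,0,0,0],
    [-8,0,0,0],
    [-8,0,0,0]
  ]
}}

```text
time: 4.9
tool_pos: [0.626, -0.0142, 0.1438]
tool_rot: [0.002, 0.996, -0.089, 0.016]
contact_force: [1.0, -0.4, 0.4]
gripper_width: 0.003
```

{"api": "step_arm", "payload": {
  "steps": [
    [-8,0,0,0],
    [-8,0,0,0],
    [-8,0,0,0],
    [-8,0,0,0]
  ]
}}

```text
time: 5.3
tool_pos: [0.5922, -0.0081, 0.1437]
tool_rot: [0.002, 0.996, -0.089, 0.017]
contact_force: [0.7, 0.2, 1.1]
gripper_width: -0.0
```

{"api": "step_arm", "payload": {
  "steps": [
    [-6,0,0,0],
    [-6,0,0,0],
    [-5,0,0,0]
  ]
}}

```text
time: 5.6
tool_pos: [0.5739, -0.0049, 0.1437]
tool_rot: [0.002, 0.996, -0.089, 0.018]
contact_force: [1.1, -0.1, 1.2]
gripper_width: 0.003
```

```bash
python3 - <<'E'
from h import *
s,im,d=look('top','t2.png');print(s['tool_pos'],s['contact_force'])
s,im2,d=look('scene','s2.png')
a=cv2.resize(im[98:248,265:390],None,fx=3.2,fy=3.2);b=cv2.resize(im2[170:280,255:385],None,fx=3,fy=3)
o=np.zeros((480,800,3),np.uint8);o[:a.shape[0],:a.shape[1]]=a;o[:b.shape[0],405:405+b.shape[1]]=b
cv2.imwrite('pics/c2.png',o[:,:,::-1])
E
```

```text
[ 0.57393689 -0.00485183  0.14372896] [ 1.05376049 -0.05169847  1.24199075]
```

View pics/c2.png

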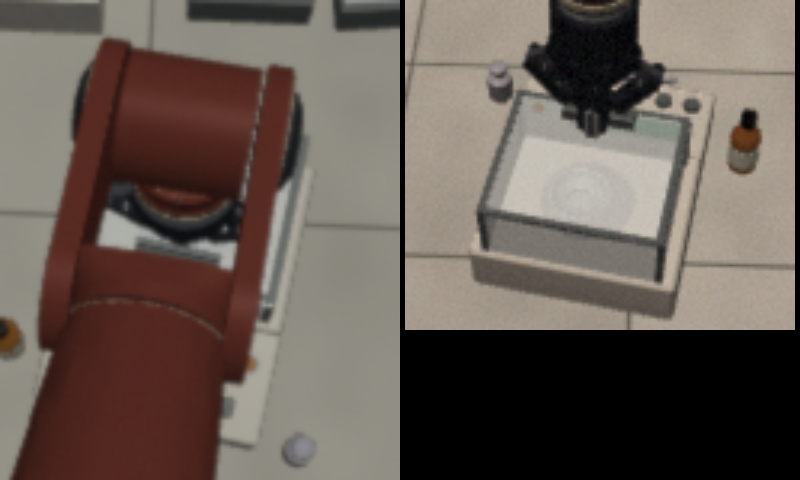

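The lid is almost closed. I'll nudge until the stop shows up as force.

{"api": "step_arm", "payload": {
  "steps": [
    [-3,0,0,0],
    [-3,0,0,0]
  ]
}}

```text
time: 5.9
tool_pos: [0.57, -0.0042, 0.1435]
tool_rot: [0.002, 0.996, -0.089, 0.021]
contact_force: [15.4, -1.4, -7.6]
gripper_width: -0.002
```

{"api": "step_arm", "payload": {
  "steps": [
    [-3,0,0,0],
    [0,0,0,0]
  ]
}}

```text
time: 6.1
tool_pos: [0.5706, -0.0043, 0.1435]
tool_rot: [0.003, 0.996, -0.089, 0.027]
contact_force: [-0.3, 0.1, -0.3]
gripper_width: -0.001
```

The stop was reached (15 N, then relaxed). Now I'll back off and lift.

{"api": "step_arm", "payload": {
  "steps": [
    [8,0,0,0],
    [6,0,0,0],
    [0,0,-15,0],
    [0,0,-25,0],
    [0,0,-30,0],
    [0,0,-20,0],
    [0,0,0,0]
  ]
}}

```text
time: 6.8
tool_pos: [0.5793, -0.0059, 0.2386]
tool_rot: [0.002, 0.996, -0.089, 0.023]
contact_force: [-0.0, -0.2, 0.1]
gripper_width: 0.003
```

```bash
python3 - <<'E'
from h import *
s=state();X=R(s['tool_rot']);print(X.round(3).tolist())
s,im,d=look('wrist','w3.png');print(s['tool_pos'],s['contact_force'])
t=np.array([.4484,-.0289,.063]);print(((X.T@(t-s['tool_pos']))*1000).round(1))
E
```

```text
[[0.983, -0.177, 0.045], [-0.177, -0.984, -0.009], [0.046, 0.001, -0.999]]
[ 0.5792763  -0.0058753   0.23864058] [-0.01505583 -0.19621042  0.1189787 ]
[-132.6   45.7  169.8]
```

View pics/w3.png

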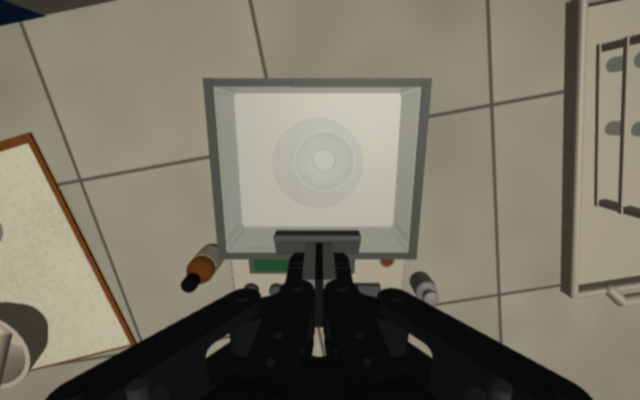

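Lid lines up with the shield all round (203–432, 80–258), with the lip at (275–360, 232). Next I'll move above the tare key, staying high.

{"api": "step_arm", "payload": {
  "steps": [
    [-30,10,0,0],
    [-34,12,0,0],
    [-34,12,0,0],
    [-34,12,20,0],
    [0,0,20,0],
    [0,0,0,0]
  ]
}}

```text
time: 7.45
tool_pos: [0.4338, -0.0278, 0.1823]
tool_rot: [0.002, 0.996, -0.089, 0.015]
contact_force: [-0.1, 0.5, 1.3]
gripper_width: 0.002
```

```bash
python3 - <<'E'
from h import *
s=state();s,im,d=look('wrist','w4.png');X=R(s['tool_rot']);print(X.round(3).tolist());print(s['tool_pos'],s['contact_force'])
t=np.array([.4484,-.0289,.063]);print(((X.T@(t-s['tool_pos']))*1000).round(1))
K,T=ext('wrist',s);print(proj(K,T,t),proj(K,T,s['tool_pos']))
E
```

```text
[[0.984, -0.176, 0.03], [-0.176, -0.984, -0.006], [0.031, 0.001, -1.0]]
[ 0.43384567 -0.02777437  0.18228163] [-0.07853893  0.4614199   1.2609296 ]
[ 10.8  -1.6 119.7]
(np.float64(315.13802931106704), np.float64(182.64178546889684)) (np.float64(316.1119853767646), np.float64(259.60273858048487))
```

View pics/w4.png

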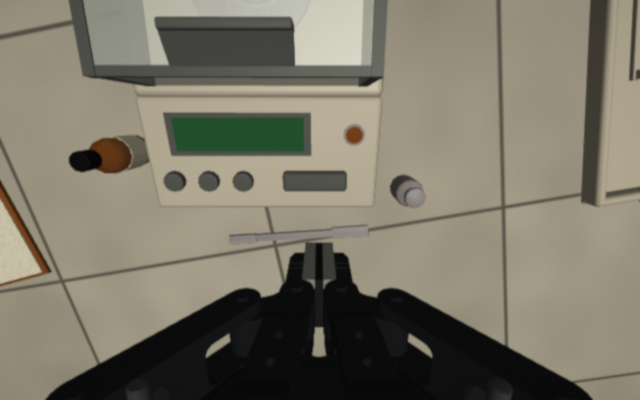

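The tare bar is at (315,181), right where my estimate projects (315,183); the lid looks flush. Going down.

{"api": "step_arm", "payload": {
  "steps": [
    [5,-1,25,0],
    [5,0,30,0],
    [0,0,25,0],
    [0,0,12,0],
    [0,0,0,0]
  ]
}}

```text
time: 8.0
tool_pos: [0.4533, -0.0297, 0.0943]
tool_rot: [0.002, 0.996, -0.088, 0.019]
contact_force: [-0.3, -0.1, 0.4]
gripper_width: -0.003
```

```bash
python3 - <<'E'
from h import *
s=state();X=R(s['tool_rot']);print(X.round(3).tolist(),s['contact_force'])
t=np.array([.4484,-.0289,.063]);print(((X.T@(t-s['tool_pos']))*1000).round(1))
E
```

```text
[[0.984, -0.175, 0.037], [-0.175, -0.985, -0.008], [0.038, 0.001, -0.999]] [-0.2698648  -0.08284671  0.42463126]
[-6.2  0.  31.1]
```

{"api": "step_arm", "payload": {
  "steps": [
    [-4,0,10,0],
    [-2,0,8,0],
    [0,0,5,0],
    [0,0,0,0]
  ]
}}

```text
time: 8.4
tool_pos: [0.4507, -0.0292, 0.0731]
tool_rot: [0.003, 0.996, -0.087, 0.022]
contact_force: [-0.2, 0.1, -0.2]
gripper_width: 0.0
```

{"api": "step_arm", "payload": {
  "steps": [
    [-2,0,4,0],
    [-1,0,3,0],
    [0,0,0,0]
  ]
}}

```text
time: 8.7
tool_pos: [0.4486, -0.0289, 0.0666]
tool_rot: [0.003, 0.996, -0.087, 0.023]
contact_force: [-1.4, 0.6, 0.0]
gripper_width: 0.002
```

{"api": "step_arm", "payload": {
  "steps": [
    [0,0,2,0],
    [0,0,1,0]
  ]
}}

```text
time: 8.9
tool_pos: [0.449, -0.029, 0.0638]
tool_rot: [0.003, 0.996, -0.087, 0.023]
contact_force: [-1.2, 0.8, 0.7]
gripper_width: -0.001
```

{"api": "step_arm", "payload": {
  "steps": [
    [0,0,1.5,0],
    [0,0,1.5,0]
  ]
}}

```text
time: 9.1
tool_pos: [0.4494, -0.0291, 0.0612]
tool_rot: [0.003, 0.996, -0.087, 0.023]
contact_force: [-2.8, 0.8, 2.2]
gripper_width: 0.003
```

{"api": "step_arm", "payload": {
  "steps": [
    [0,0,1.5,0],
    [0,0,1.5,0]
  ]
}}

```text
time: 9.3
tool_pos: [0.4498, -0.0292, 0.0594]
tool_rot: [0.003, 0.996, -0.087, 0.023]
contact_force: [-8.2, 1.8, 15.6]
gripper_width: 0.005
```

Bottomed out (15.6 N, 4 mm travel). I'll hold briefly with less push, then release.

{"api": "step_arm", "payload": {
  "steps": [
    [0,0,0.7,0],
    [0,0,0.7,0]
  ]
}}

```text
time: 9.5
tool_pos: [0.4497, -0.0292, 0.0597]
tool_rot: [0.003, 0.996, -0.087, 0.022]
contact_force: [-4.7, 0.6, 7.2]
gripper_width: -0.003
```

Still above 4 N, so the key was held fully down. Releasing.

{"api": "step_arm", "payload": {
  "steps": [
    [0,0,-4,0],
    [0,0,-8,0],
    [0,0,-20,0],
    [0,0,-30,0],
    [0,0,-30,0],
    [0,0,-30,0],
    [-20,0,0,0],
    [0,0,0,0]
  ]
}}

```text
time: 10.3
tool_pos: [0.424, -0.0244, 0.1864]
tool_rot: [0.003, 0.996, -0.087, 0.023]
contact_force: [0.4, 0.6, -1.4]
gripper_width: -0.001
```

```bash
python3 - <<'E'
from h import *
s,im,d=look('wrist','w5.png');print(s['tool_pos'],s['contact_force'])
E
```

```text
[ 0.42400529 -0.02440375  0.18644933] [ 0.38718825  0.55014148 -1.41700024]
```

View pics/w5.png

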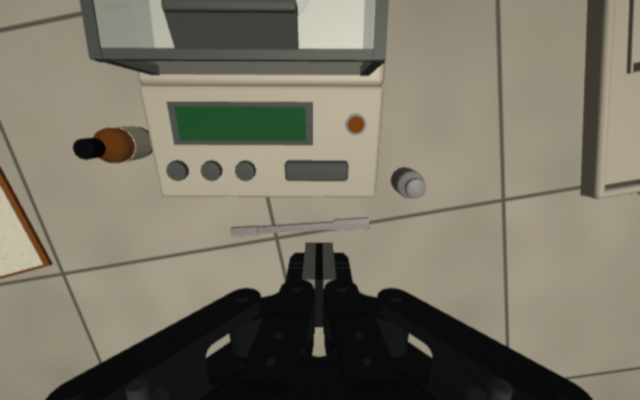

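The bar is up at (316,170), and the lid's front edge still sits on the shield wall (row 55). The weight, bottle and spatula haven't moved. The hand is clear.

```bash
python3 -c "
from plant import *
print(job_done())"
```

```text
the job is handed in; nothing more can be done
None
```

I slid the lid shut with the closed fingers set behind its lip, then pressed the tare bar all the way down, released it and lifted the hand clear. I handed the job in at about 10 s; it reports no verdict.

- **Lid:** it ran into its end stop at about 15 N. The fingers were then within about 1 mm of where I had worked out the shut lip to be, and the later pictures show the lid flush with the shield.
- **Tare key:** it went down about 4 mm. The force reached about 18 N at the bottom and was still above 7 N after a further 0.2 s, against the 4 N needed to hold it fully down.
- **Last picture:** the tare key looks up and the lid is still shut. The weight, the near dropper bottle and the spatula haven't moved, and the hand is well clear above the panel.
- **Not checked after the press:** I did not look again at the dish or at the things on the tray and clipboard. The dish looked centred on the pan after the lid was shut, and the hand stayed clear of the rest.
- **Tool tilt:** the tool leaned a few degrees during the moves. I corrected the sideways drift this caused, and no check failed or disagreed.

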